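# Set up the roller stamp in the carving cradle

## Task

Get the carving cradle ready: first take the stray plaster stamp off its bed and set it down on the little wooden ware board without dropping it. Then turn the roller in its V-blocks until the flat on its drum faces straight up, slide the tailstock fully home so that its cup covers the roller's end, and last swing the tailstock's clamp lever all the way round to its locked stop. Leave the lidded glaze jar where it stands.

Things in the scene. Friction and masses are not known exactly. Their poses are not given: they have to be found in the camera images.
- jig: Carving cradle, fixed: wooden bed 512 mm long (own y), 90 wide, bed top 26 mm above the table. Origin: centre of underside; +y to the headstock (plate 114 mm tall, left end seen from the robot), tailstock end -y, +x away from the robot. Roller axis at x = 0, 81 mm above the table. V-blocks 68 mm wide, tops at 83 mm, at y = 25 to 47 and 215 to 237 mm.
- roller_grip (a point): Middle of the roller's bare round neck, on its axis, 81 mm above the table: 28 mm diameter, free for 38 mm along the axis to either side, 55 mm clear down to the bed. Can be gripped across the jig's x and turned by leaning the gripper about the roller's axis (e.g. from half the angle one way to half the other way). Turns with the roller: y along its axis, z square out of the flat.
- roller_flat (a point): Centre of the flat on the pale plaster drum (drum diameter 46 mm, 86 mm long; flat 33 mm wide, 16 mm from the axis). z points square out of the flat and must point straight up.
- roller (a joint): Turn of the roller about its axis, rad: 0 = flat straight up; positive = flat leans to the jig's -x, towards the robot (starts at 0.45 to 0.95). Range -1.6 to 1.6, friction 0.06 N m, stays where left, cannot move along its axis.
- tailstock (a joint): Distance (m) of the tailstock carriage from its home stop: 0 = fully home, nearest the headstock, its steel cup over the 16 mm steel stub at the roller's end; grows towards the jig's -y, to 0.145. Starts at 0.10 to 0.14. About 3 N of friction; stays where left.
- tailstock_knob (a point): Centre of the round black knob on top of the tailstock: 28 mm diameter, 32 mm high, on an 8 mm neck above the tailstock's upright block (54 by 34 mm). 123 mm above the table. Moves with the tailstock, along the jig's +y to come home.
- lever (a joint): Angle of the clamp lever on the tailstock, rad: 0 = trailing along the bed to the jig's -y (unlocked); pi/2 = its locked stop, straight across the bed to the jig's -x (towards the robot); grows clockwise seen from above. Starts at 0 to 0.3. Friction 0.06 N m; stays where left.
- lever_knob (a point): Centre of the upright black finger-grip at the lever's end: 16 mm diameter, 34 mm high, centre 103 mm above the table and 17 mm above the lever arm (12 mm wide, 8 mm thick). Circles the vertical lever pivot at a radius of 68 mm; the pivot rides on the tailstock, 55 mm from the tailstock knob towards the jig's -y.
- stamp_center (a point): Centre (13 mm above its underside) of the stray plaster stamp: white plaster cylinder with a flat underside, 48 mm long (its y), 27 mm wide (its x), 26 mm high, 35 to 70 g, lying roughly along the bed between tailstock and right-hand V-block, in the tailstock's way. z up.
- ware_board: Small plain plywood ware board on the table behind the cradle, fixed: 110 mm (x) by 150 mm (y), top 18 mm above the table. Origin: centre of its underside, z up. Stands to the left or right of a shallow 144 mm bowl (54 mm high).
- jar: Lidded glaze jar, 52 mm diameter, 68 mm high, loose, standing behind the cradle's right end; not to be moved. Origin: centre of its underside.
Mind the look-alikes: they are no part of the job. What is shaped like the part that bears stamp_center but black or yellow is not meant.

How it is judged (in metres and radians):
On the way, in this order (a step that is already met when the one before it is completed fails the run):
1. the stray stamp lies on the ware board, let go (x of stamp_center in the frame of ware_board between -0.05 and 0.05 m and y of stamp_center in the frame of ware_board between -0.07 and 0.07 m and z of stamp_center in the frame of ware_board between 0.025 and 0.046 m and contact force between the fingers and stamp below 0.05 N), for 0.2 s.
2. the flat of the roller faces up (within 0.15 rad) (value of joint roller between -0.15 and 0.15 rad), for 0.2 s.
3. the tailstock is home (within 3 mm of its stop) (value of joint tailstock below 0.003 m), for 0.2 s.
4. the clamp lever is at its locked stop (over 1.4 rad) (value of joint lever above 1.4 rad), for 0.2 s.
At the end, for the whole second after the job is handed in: The stamp rests on the ware board (its centre within 50 mm across and 70 mm along of the board's middle, lying at the board's surface), the roller's flat faces up within 0.15 rad, the tailstock is within 3 mm of its home stop and the clamp lever is turned past 1.4 rad (all of step 2 and x of stamp_center in the frame of ware_board between -0.05 and 0.05 m and y of stamp_center in the frame of ware_board between -0.07 and 0.07 m and z of stamp_center in the frame of ware_board between 0.025 and 0.046 m and linear speed of stamp below 0.02 m/s and value of joint tailstock below 0.003 m and value of joint lever above 1.4 rad); the robot touches nothing.
It fails at once if the stamp is dropped: it moves faster than 0.7 m/s with no finger on it (a fall of about 25 mm) (linear speed of stamp above 0.7 m/s and contact force between the fingers and stamp below 0.01 N).
It fails at once if the glaze jar is moved by more than 30 mm (distance of jar from where it was at the start of the episode above 0.03 m).
It also fails if it takes over 72 s, if anything falls off the work surface, if the arm or the gripper's body presses on something with over 40 N, if the wrist force passes 120 N, or if a joint passes its speed limit or range.

## Robot

A 6-joint arm with a two-finger parallel gripper is mounted at the origin on a cart in front of the work surface, level with it; the furniture and walls round the work are solid. World frame = base frame: x ahead of the robot, y to its left, z up, the work surface at z = 0. Lengths are in m, angles in degrees, forces in N, time in s.
With the tool pointing down it reaches from about 0.3 to 0.75 m from the base axis. Payload 8.5 kg.
Tool frame: the origin (TCP) lies between the finger pads; the fingertips stand env.finger_overhang ahead of it and the grasp point (between the pads) lies 2 mm behind it (env.finger_overhang is the distance from the TCP to the fingertips, in m); z points along the fingers, y is the line along which they close (so a half turn about z gives the same grasp; the last joint's range is limited). The gripper opens to 85 mm and grips with 20 to 120 N. Pads are 22 mm wide; open, the fingers measure 114 mm over their backs; the gripper's body (76 mm by 85 mm) begins 54 mm behind the grasp point. The pads swing forward as they close: fully open they stand 13 mm farther back than shut.
Start: joints at [59.914, 21.807, 74.336, -0, 83.858, -12.336], TCP at [0.168, 0.524, 0.223] pointing down, gripper open.
Joint ranges: [-178.18, 178.18], [-50.72, 133.34], [12.68, 142.11], [-81.47, 261.47], [9.98, 163.14], [-165.26, 165.26]. Speed limits (degrees/s): [136.94, 136.94, 180, 180, 180, 180].

## Interface

Orientations are given as a 3x3 rotation matrix whose columns are the frame's x, y, z axes.
In Python, from rig import env gives the robot as it stands. The module is installed in compiled form; this text tells all that it offers.
- The arm moves only by the tool jog_arm, never from a script. Its arguments are lists of equal length, an entry for each row: "hand": the finger opening in m, from 0 to 0.0854; "travel": the shift along the world's x, y, z in m, a list of three; "yaw": the turn about the world's z in rad. A call has exactly 5 rows; each row shifts and turns the commanded pose from where the row before left it; what a row does not reach is not made up. A row lasts 1/8 s, in which the tool goes at most 62.5 mm and 10.7 degrees, less where a joint would pass 70% of its speed; a pose out of reach is approached as far as the arm can. A call is refused whole if a number of a shift passes 0.0625 or a number of a turn 0.188, either way. A call with a gripper value outside its range is refused whole. The fingers move at their own pace and stop on an object; "grip_force" is the grip in N (left out, the last holds). Time passes only in rows, so rows that do not move let the fingers close, or fill a call up. It gives the time, the measured TCP pose, the force, the opening and the grip force at its end, in the units of the state.
- env.observe(): the state, without advancing time (a new reading comes with each control period).
- env.get_image(name): name is "scene" or "top" or "wrist"; returns the picture (384x512x3 uint8, red, green, blue); there is no depth.
- env.calibration(name): a dict with "fx", "fy", "cx", "cy" (pixels), "k1" (the pictures are not rectified: a ray, as slopes to the right and down, at radius r is drawn at 1 + k1 r^2 times it, then the intrinsics apply), "position" and "rotation" of the camera in the world; the wrist camera has in their place "hand_eye" (4x4, takes a point from camera to tool coordinates, whose origin is the TCP and whose axes are the flange's). Camera axes: x right, y down, z forward; pixel columns grow to the right and rows downward; lengths in m; the calibration is good to about 2 mm. A picture is of the moment at which its call begins: read the wrist's pose just before it. calibration takes no time and is no camera call.
- env.close_job(): hands the job in; it is judged then, once.
The state is a dict: "time_s": time; "q": joint angles; "qvel": joint speeds; "joint_efforts": joint torques, N m; "position": TCP position; "tool_rot": TCP orientation; "ft_force": force on the tool from outside, world axes, zero at the start; "wrist_torque": the same for the moment, N m; "grip_width": finger opening in m; "gripper_force": force on a finger pad.
Only numpy, scipy, OpenCV 4.12 (cv2) and the standard library are available. Lean on these libraries where they do the work, as an engineer would, in place of code of your own. Each camera call takes 0.05 s, during which the arm holds its last target. There are 200 camera calls.

## Working session

There is one attempt and no reset: what is moved stays moved. The work goes in short steps, Python scripts to look and compute and a tool call to move; the robot and the scene stay as the last step left them, time stands still between calls to the robot, and variables do not carry over. Pictures are saved under pics/ and viewed, at most 10 in all, crops included, and the job is handed in when it is done.

Besides the shell and the picture viewer there is one more tool, called after "Call:" as name([rows], argument=value, ...), one row to a line, values as JSON. jog_arm: Moves the arm, as the interface text tells. Its arguments: {"type":"object","properties":{"hand":{"type":"array"},"travel":{"type":"array"},"yaw":{"type":"array"},"grip_force":{"type":"number"}},"required":["hand","travel","yaw"]}

```bash
mkdir -p pics; cat > h.py <<'E'
import numpy as np, cv2
from rig import env
def ray(c,u,v):
    K=np.array([[c['fx'],0,c['cx']],[0,c['fy'],c['cy']],[0,0,1.]])
    p=cv2.undistortPoints(np.array([[[u,v]]],float),K,np.array([c['k1'],0,0,0,0.]))[0,0]
    return np.array([p[0],p[1],1.])
def at(name,u,v,z,st=None):
    c=env.calibration(name); d=ray(c,u,v)
    if name=='wrist':
        T=np.eye(4);T[:3,:3]=st['tool_rot'];T[:3,3]=st['position'];T=T@np.array(c['hand_eye']);R,p=T[:3,:3],T[:3,3]
    else: R,p=np.array(c['rotation']),np.array(c['position'])
    d=R@d; return p+d*(z-p[2])/d[2]
def snap(name,fn,crop=None,s=1):
    st=env.observe(); im=env.get_image(name)[:,:,::-1]
    cv2.imwrite('pics/raw_'+fn,im)
    if crop: im=im[crop[1]:crop[3],crop[0]:crop[2]]
    cv2.imwrite('pics/'+fn,cv2.resize(im,None,fx=s,fy=s,interpolation=cv2.INTER_CUBIC)); return st
E
python3 - <<'E'
from h import *
print(env.finger_overhang,env.observe())
snap('top','top.png',None,1.56);snap('scene','scene.png',None,1.56)
print(env.calibration('top'),env.calibration('wrist'))
E
```

```text
0.017 {'time_s': 0.0, 'q': array([ 5.99148933e+01,  2.18419320e+01,  7.43829644e+01,  1.68167678e-04,
        8.38566943e+01, -1.23347056e+01]), 'qvel': array([-0.05921976,  0.02866608,  0.08940569, -0.06606863, -0.01045622,
        0.01294469]), 'joint_efforts': array([-1.45702306e-04, -4.48468530e+01, -2.31273401e+01, -2.09092645e-04,
        4.81894560e-03,  1.26634600e-05]), 'position': array([0.16752517, 0.52356805, 0.22281348]), 'tool_rot': array([[-9.52393459e-01,  3.04870769e-01, -7.16369476e-04],
       [ 3.04871456e-01,  9.52392713e-01, -1.23072141e-03],
       [ 3.07054085e-04, -1.39053163e-03, -9.99998986e-01]]), 'ft_force': array([-0.2970529 , -0.24587977,  0.96353778]), 'wrist_torque': array([-0.03122122,  0.03328384,  0.03186219]), 'gripper_force': 0.0, 'grip_width': 0.08533470354162441}
{'fx': 418.4066935290301, 'fy': 418.4066935290301, 'cx': 249.33837275377996, 'cy': 195.2021816128803, 'k1': 0.04093704420622208, 'position': array([ 0.50899866, -0.03357086,  1.21217994]), 'rotation': array([[ 0.02997956, -0.99417898,  0.10348616],
       [-0.99915475, -0.0327198 , -0.02488367],
       [ 0.02812487, -0.10265268, -0.99431958]])} {'fx': 264.5528129657735, 'fy': 264.5528129657735, 'cx': 257.7439936844939, 'cy': 191.93387005258282, 'k1': 0.005202974245907328, 'hand_eye': array([[ 9.55695306e-04, -9.62244061e-01, -2.72186432e-01,
         6.92782347e-02],
       [ 9.99999537e-01,  9.49157614e-04,  1.55678539e-04,
         2.46059697e-04],
       [ 1.08547074e-04, -2.72186455e-01,  9.62244523e-01,
        -1.49283120e-01],
       [ 0.00000000e+00,  0.00000000e+00,  0.00000000e+00,
         1.00000000e+00]])}
```

View pics/top.png

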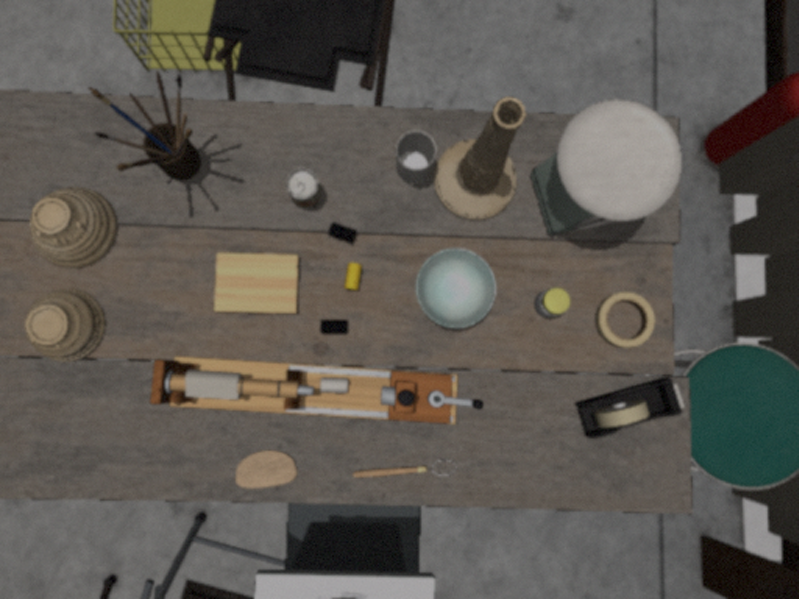

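View pics/scene.png

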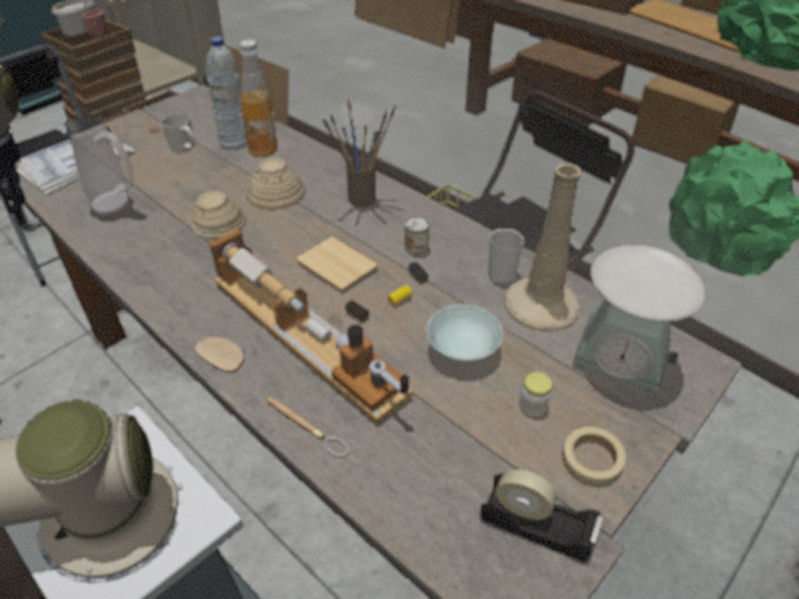

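Top view (scaled 1.56): the stamp is the white cylinder on the bed at (335,386). Its look-alikes are black at (334,326), black at (342,233) and yellow at (353,277), all on the table. The other parts are the board at (257,283), bowl (456,288), jar (553,302), tailstock knob (406,398) and lever knob (478,404). I choose the white one on the bed and check it in a crop.

```bash
python3 - <<'E'
from h import *
im=cv2.imread('pics/raw_top.png')
cv2.imwrite('pics/c1.png',cv2.resize(im[222:278,90:320],None,fx=3.47,fy=3.47,interpolation=cv2.INTER_CUBIC))
s=1.56
for n,u,v,z in [('stamp',335,385,.045),('board',257,283,.018),('bTL',215,253,.018),('bTR',298,254,.018),('bBR',297,313,.018),('bBL',215,311,.018),('tknob',406,397,.139),('lknob',478,404,.12),('bedTR',457,374,.026),('bedBR',454,423,.026),('head',158,382,.114),('jar',556,301,.068)]:
    print(n,at('top',u/s,v/s,z).round(3))
E
```

```text
stamp [0.484 0.028 0.045]
board [0.665 0.18  0.018]
bTL [0.718 0.259 0.018]
bTR [0.721 0.107 0.018]
bBR [0.612 0.104 0.018]
bBL [0.611 0.253 0.018]
tknob [ 0.47  -0.093  0.139]
lknob [ 0.462 -0.214  0.12 ]
bedTR [ 0.51  -0.19   0.026]
bedBR [ 0.422 -0.186  0.026]
head [0.483 0.315 0.114]
jar [ 0.644 -0.358  0.068]
```

View pics/c1.png

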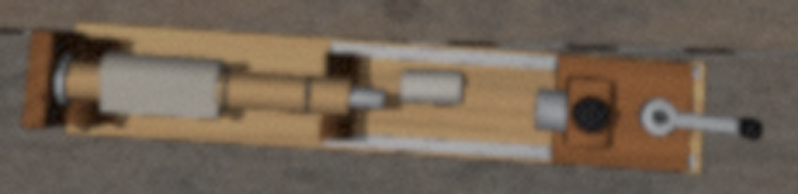

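The crop confirms the white cylinder on the bed, with the roller stub at its left and the tailstock cup at its right, both clear of it. Next I work out the jig frame.

```bash
python3 - <<'E'
from h import *
f=lambda x,y,z:at('top',90+x/3.47,222+y/3.47,z)
for n,x,y,z in [('TL',78,25,.026),('TR',703,63,.026),('BL',70,133,.026),('BR',700,172,.026),('stampL',402,86,.045),('stampR',464,88,.045),('tk',592,114,.139),('piv',659,117,.095),('lk',750,127,.12),('drumL',101,84,.1),('drumR',220,89,.1),('neck',350,96,.09)]:print(n,f(x,y,z).round(4))
E
```

```text
TL [0.5246 0.3156 0.026 ]
TR [ 0.5088 -0.1893  0.026 ]
BL [0.4388 0.3161 0.026 ]
BR [ 0.4214 -0.1884  0.026 ]
stampL [0.4835 0.0529 0.045 ]
stampR [0.4833 0.0037 0.045 ]
tk [ 0.4693 -0.0936  0.139 ]
piv [ 0.4669 -0.1473  0.095 ]
lk [ 0.4625 -0.213   0.12  ]
drumL [0.48   0.2739 0.1   ]
drumR [0.4787 0.1853 0.1   ]
neck [0.4758 0.0888 0.09  ]
```

Call:
jog_arm([
  [0.045,-0.04,0],
  [0.045,-0.04,0],
  [0.045,-0.04,0],
  [0.045,-0.04,0],
  [0.04,-0.04,0],
], hand=[0.085,0.085,0.085,0.085,0.085], yaw=[-0.18,-0.18,-0.18,-0.18,-0.18])

```text
time_s: 0.72
position: [0.3889, 0.3222, 0.2232]
tool_rot: [[-0.347, 0.938, -0.0], [0.938, 0.347, -0.0], [0.0, -0.0, -1.0]]
ft_force: [0.8, 1.3, -0.0]
grip_width: 0.0849
gripper_force: 0.0
```

Call:
jog_arm([
  [0.019,-0.058,-0.01],
  [0.019,-0.058,-0.01],
  [0.019,-0.058,-0.01],
  [0.019,-0.058,-0.01],
  [0.0185,-0.058,-0.01],
], hand=[0.085,0.085,0.085,0.085,0.085], yaw=[-0.18,-0.18,0,0,0])

```text
time_s: 1.35
position: [0.4824, 0.0318, 0.173]
tool_rot: [[-0.001, 1.0, -0.0], [1.0, 0.001, 0.0], [0.0, -0.0, -1.0]]
ft_force: [0.9, 1.2, 0.3]
grip_width: 0.0852
gripper_force: 0.0
```

Call:
jog_arm([
  [0,0,-0.01],
  [0,0,0],
  [0,0,0],
  [0,0,0],
  [0,0,0],
], hand=[0.085,0.085,0.085,0.085,0.085], yaw=[0,0,0,0,0])

```text
time_s: 1.98
position: [0.4821, 0.0344, 0.1637]
tool_rot: [[-0.002, 1.0, 0.001], [1.0, 0.002, -0.0], [-0.0, 0.001, -1.0]]
ft_force: [-0.3, 0.9, 1.0]
grip_width: 0.0851
gripper_force: 0.0
```

```bash
python3 - <<'E'
from h import *
st=snap('wrist','w1.png',None,1.56);import pickle;pickle.dump(st,open('st1','wb'));print(st['position'],st['tool_rot'].round(3))
E
```

```text
[0.48213293 0.03442975 0.16373069] [[-0.002  1.     0.001]
 [ 1.     0.002 -0.   ]
 [-0.     0.001 -1.   ]]
```

View pics/w1.png

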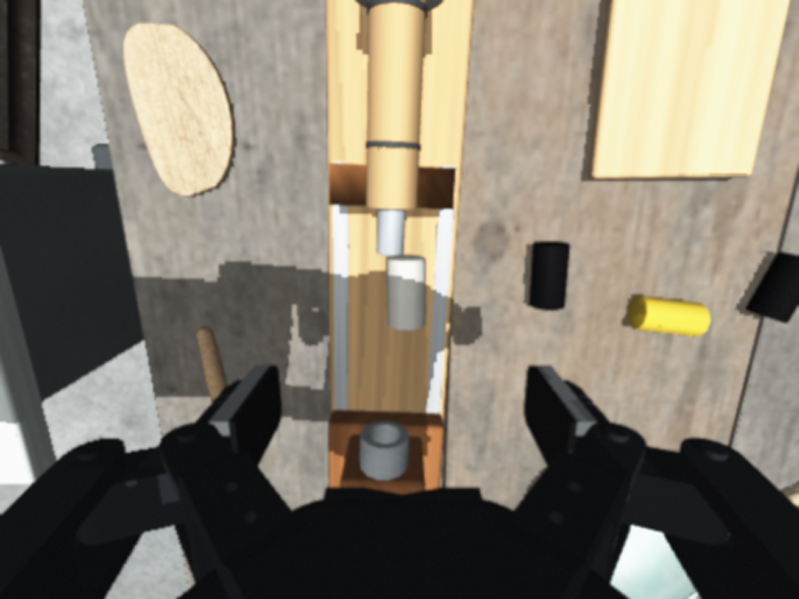

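The wrist view shows the stamp at (406,292), nearly upright in the picture. The stub end is at (391,250), the board's near edge runs (593,178)–(751,176), and the cup is at (385,447).

```bash
python3 - <<'E'
from h import *;import pickle
st=pickle.load(open('st1','rb'));s=1.56
for n,u,v,z in [('sL',406,257,.052),('sR',407,328,.04),('sMid-left',388,293,.042),('sMid-right',425,293,.042),('bN',593,178,.018),('bF',751,176,.018),('neckL',368,130,.081),('neckR',421,130,.081),('neckL2',367,190,.081),('neckR2',418,190,.081),('cup',385,435,.089)]:print(n,at('wrist',u/s,v/s,z,st).round(4))
E
```

```text
sL [0.4845 0.058  0.052 ]
sR [0.4856 0.0057 0.04  ]
sMid-left [0.4725 0.0315 0.042 ]
sMid-right [0.4976 0.0316 0.042 ]
bN [0.6126 0.1071 0.018 ]
bF [0.72   0.1085 0.018 ]
neckL [0.4639 0.1301 0.081 ]
neckR [0.4916 0.1302 0.081 ]
neckL2 [0.4628 0.0998 0.081 ]
neckR2 [0.4905 0.0999 0.081 ]
cup [ 0.4717 -0.0473  0.089 ]
```

Call:
jog_arm([
  [0.003,-0.004,-0.03],
  [0,0,-0.03],
  [0,0,-0.03],
  [0,0,-0.018],
  [0,0,-0.01],
], hand=[0.085,0.085,0.085,0.085,0.085], yaw=[0,0,0,0,0], grip_force=30)

```text
time_s: 2.65
position: [0.485, 0.03, 0.0447]
tool_rot: [[-0.001, 1.0, -0.001], [1.0, 0.001, 0.0], [0.0, -0.001, -1.0]]
ft_force: [0.6, 0.4, 0.1]
grip_width: 0.0851
gripper_force: 0.0
```

Call:
jog_arm([
  [0,0,0],
  [0,0,0],
  [0,0,0],
  [0,0,0],
  [0,0,0],
], hand=[0.06,0.035,0.015,0.015,0.015], yaw=[0,0,0,0,0])

```text
time_s: 3.28
position: [0.4852, 0.0298, 0.0456]
tool_rot: [[-0.001, 1.0, 0.0], [1.0, 0.001, -0.0], [-0.0, 0.0, -1.0]]
ft_force: [0.1, -0.1, 0.1]
grip_width: 0.0153
gripper_force: 0.0
```

```bash
python3 - <<'E'
from h import *
st=snap('wrist','w2.png',None,1.1);print(st['position'],st['grip_width'],st['gripper_force'])
a=cv2.imread('pics/w2.png');snap('top','t2.png',(90,222,320,278),2.45);b=cv2.imread('pics/t2.png')
c=np.zeros((a.shape[0]+b.shape[0],max(a.shape[1],b.shape[1]),3),np.uint8);c[:a.shape[0],:a.shape[1]]=a;c[a.shape[0]:,:b.shape[1]]=b;cv2.imwrite('pics/m2.png',c)
E
```

```text
[0.48522782 0.02978041 0.04558767] 0.015309494938416657 0.0
```

View pics/m2.png

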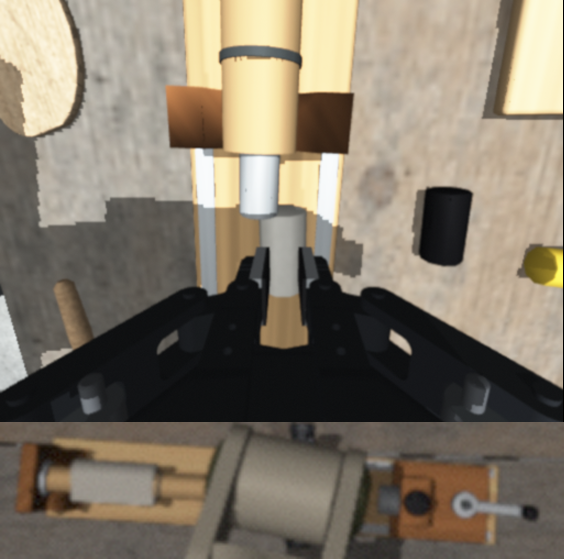

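The stamp still lies between the pads (265–305, row 275), and the fingers stopped exactly at the commanded 15 mm. I'll close them fully and read the opening.

Call:
jog_arm([
  [0,0,0],
  [0,0,0],
  [0,0,0],
  [0,0,0],
  [0,0,0],
], hand=[0.0,0.0,0.0,0.0,0.0], yaw=[0,0,0,0,0], grip_force=30)

```text
time_s: 4.0
position: [0.4852, 0.0298, 0.0454]
tool_rot: [[-0.001, 1.0, -0.0], [1.0, 0.001, 0.0], [0.0, -0.0, -1.0]]
ft_force: [-0.2, 0.2, 0.2]
grip_width: -0.0
gripper_force: 0.0
```

```bash
python3 - <<'E'
from h import *
st=snap('wrist','w3.png',(150,150,370,340),3);print(st['position'],st['grip_width'],st['gripper_force'])
E
```

```text
[0.48516969 0.02980855 0.04542646] -4.36842163930578e-05 0.0
```

View pics/w3.png

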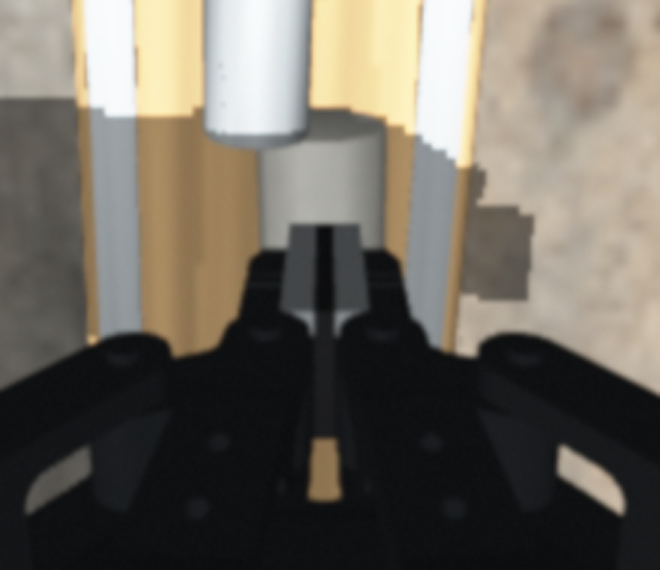

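```bash
python3 - <<'E'
from h import *
st=env.observe();c=env.calibration('wrist');Ti=np.linalg.inv(c['hand_eye'])
for p in [(.011,0,.017),(-.011,0,.017),(.011,0,-.01),(0.011,0,.004)]:
    q=Ti@[*p,1];print(p,c['fx']*q[0]/q[2]+c['cx'],c['fy']*q[1]/q[2]+c['cy'])
g=lambda x,y,z:at('wrist',150+x/3,150+y/3,z,st).round(4)
for a in [(322,112,.052),(262,170,.042),(385,170,.042),(322,232,.052)]:print(a,g(*a))
E
```

```text
(0.011, 0, 0.017) 257.95419643533995 208.23519453072117
(-0.011, 0, 0.017) 257.91669181511423 238.48933234655647
(0.011, 0, -0.01) 257.9845051255251 224.03787172892595
(0.011, 0, 0.004) 257.9675862625507 215.21652945012207
(322, 112, 0.052) [0.4847 0.0614 0.052 ]
(262, 170, 0.042) [0.4726 0.0466 0.042 ]
(385, 170, 0.042) [0.4975 0.0466 0.042 ]
(322, 232, 0.052) [0.4848 0.0373 0.052 ]
```

Closed fully, the fingers cover the stamp (end at row 187) without touching it. The tip edge sits at row 225, where the calibration predicts row 208, so the tips are higher than assumed. I'll open to 50 mm and feel downward.

Call:
jog_arm([
  [0,0,0],
  [0,0,0],
  [0,0,0],
  [0,0,-0.003],
  [0,0,-0.003],
], hand=[0.05,0.05,0.05,0.05,0.05], yaw=[0,0,0,0,0])

```text
time_s: 4.68
position: [0.4851, 0.0298, 0.0392]
tool_rot: [[-0.001, 1.0, -0.0], [1.0, 0.001, -0.0], [-0.0, -0.0, -1.0]]
ft_force: [-0.1, -0.2, 0.2]
grip_width: 0.0501
gripper_force: 0.0
```

Call:
jog_arm([
  [0,0,-0.003],
  [0,0,-0.003],
  [0,0,-0.002],
  [0,0,0],
  [0,0,0],
], hand=[0.05,0.05,0.05,0.05,0.05], yaw=[0,0,0,0,0])

```text
time_s: 5.3
position: [0.4852, 0.0298, 0.0315]
tool_rot: [[-0.001, 1.0, 0.0], [1.0, 0.001, 0.0], [0.0, 0.0, -1.0]]
ft_force: [-0.7, -0.5, -0.4]
grip_width: 0.05
gripper_force: 0.0
```

No bed contact at 31 mm, so the tips really do stand about 27 mm farther back than described. The body is farther back too and clears the parts. I continue down.

Call:
jog_arm([
  [0,0,-0.003],
  [0,0,-0.003],
  [0,0,-0.003],
  [0,0,-0.002],
  [0,0,0],
], hand=[0.05,0.05,0.05,0.05,0.05], yaw=[0,0,0,0,0])

```text
time_s: 5.92
position: [0.4851, 0.0298, 0.0202]
tool_rot: [[-0.001, 1.0, -0.0], [1.0, 0.001, 0.0], [0.0, -0.0, -1.0]]
ft_force: [0.7, -0.1, -0.7]
grip_width: 0.0499
gripper_force: 0.0
```

```bash
python3 - <<'E'
from h import *
st=snap('wrist','w4.png',(130,130,390,340),2.5);print(st['position'],st['grip_width'],st['ft_force'])
E
```

```text
[0.48508809 0.02981908 0.02024078] 0.049899820185825956 [ 0.7336431  -0.05313776 -0.65137827]
```

View pics/w4.png

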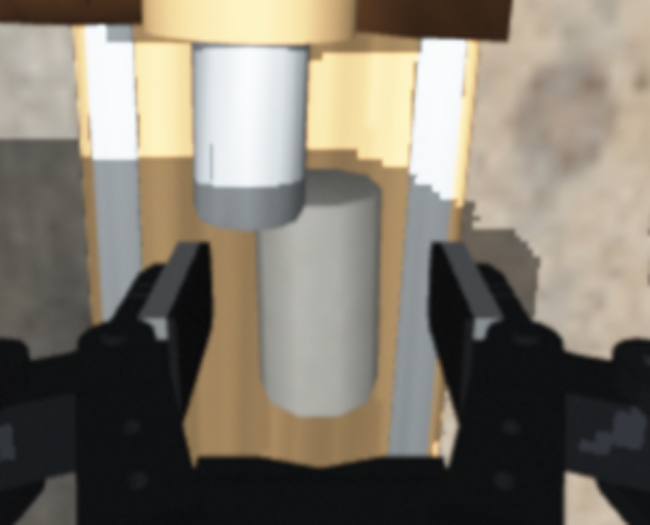

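```bash
python3 - <<'E'
from h import *
st=env.observe()
g=lambda x,y,z:at('wrist',130+x/2.5,130+y/2.5,z,st).round(4)
for a in [(345,172,.052),(320,385,.052),(320,414,.026),(258,310,.039),(378,310,.039),(250,228,.081)]:print(a,g(*a))
E
```

```text
(345, 172, 0.052) [0.4898 0.0625 0.052 ]
(320, 385, 0.052) [0.4852 0.0168 0.052 ]
(320, 414, 0.026) [ 0.4853 -0.0098  0.026 ]
(258, 310, 0.039) [0.4716 0.0267 0.039 ]
(378, 310, 0.039) [0.4979 0.0267 0.039 ]
(250, 228, 0.081) [0.475  0.0631 0.081 ]
```

Call:
jog_arm([
  [0,0,0],
  [0,0,0],
  [0,0,0],
  [0,0,0],
  [0,0,0],
], hand=[0.03,0.01,0.0,0.0,0.0], yaw=[0,0,0,0,0], grip_force=30)

```text
time_s: 6.6
position: [0.4853, 0.0298, 0.0206]
tool_rot: [[-0.001, 1.0, 0.0], [1.0, 0.001, -0.0], [-0.0, 0.0, -1.0]]
ft_force: [-1.5, -0.5, 5.5]
grip_width: 0.0249
gripper_force: 29.6
```

Gripped at 25 mm with 30 N. The stub end (y about 0.063) nearly overhangs the stamp, so I raise it slightly, back off in -y, then lift.

Call:
jog_arm([
  [0,0,0.005],
  [0,-0.01,0],
  [0,-0.01,0],
  [0,0,0.02],
  [0,0,0.03],
], hand=[0.0,0.0,0.0,0.0,0.0], yaw=[0,0,0,0,0])

```text
time_s: 7.22
position: [0.4846, 0.009, 0.0753]
tool_rot: [[-0.0, 1.0, -0.002], [1.0, 0.0, 0.0], [0.0, -0.002, -1.0]]
ft_force: [0.9, 0.8, -0.0]
grip_width: 0.0258
gripper_force: 29.7
```

Call:
jog_arm([
  [0,0,0.03],
  [0,0,0.03],
  [0,0,0.01],
  [0,0,0],
  [0,0,0],
], hand=[0.0,0.0,0.0,0.0,0.0], yaw=[0,0,0,0,0])

```text
time_s: 7.85
position: [0.4846, 0.0098, 0.1442]
tool_rot: [[-0.001, 1.0, -0.002], [1.0, 0.001, 0.001], [0.001, -0.002, -1.0]]
ft_force: [-0.6, -0.1, 0.3]
grip_width: 0.0254
gripper_force: 29.7
```

Call:
jog_arm([
  [0.036,0.034,0],
  [0.037,0.034,0],
  [0.037,0.034,0],
  [0.036,0.034,0],
  [0.036,0.034,0],
], hand=[0.0,0.0,0.0,0.0,0.0], yaw=[0,0,0,0,0])

```text
time_s: 8.48
position: [0.6679, 0.1809, 0.1437]
tool_rot: [[-0.001, 1.0, -0.002], [1.0, 0.001, -0.0], [-0.0, -0.002, -1.0]]
ft_force: [0.8, -0.3, 0.5]
grip_width: 0.0251
gripper_force: 29.7
```

Call:
jog_arm([
  [0,0,-0.02],
  [0,0,-0.03],
  [0,0,-0.03],
  [0,0,-0.02],
  [0,0,-0.01],
], hand=[0.0,0.0,0.0,0.0,0.0], yaw=[0,0,0,0,0])

```text
time_s: 9.1
position: [0.6662, 0.1797, 0.0328]
tool_rot: [[-0.001, 1.0, -0.004], [1.0, 0.001, -0.0], [-0.0, -0.004, -1.0]]
ft_force: [-0.7, 0.3, -1.0]
grip_width: 0.0252
gripper_force: 29.8
```

Call:
jog_arm([
  [0,0,-0.008],
  [0,0,-0.006],
  [0,0,-0.003],
  [0,0,0],
  [0,0,0],
], hand=[0.0,0.0,0.0,0.0,0.0], yaw=[0,0,0,0,0])

```text
time_s: 9.72
position: [0.6674, 0.1798, 0.0189]
tool_rot: [[-0.001, 1.0, 0.001], [1.0, 0.001, 0.0], [0.0, 0.001, -1.0]]
ft_force: [0.4, 0.1, 0.0]
grip_width: 0.0255
gripper_force: 29.8
```

Call:
jog_arm([
  [0,0,-0.002],
  [0,0,-0.001],
  [0,0,-0.001],
  [0,0,0],
  [0,0,0],
], hand=[0.0,0.0,0.0,0.0,0.0], yaw=[0,0,0,0,0])

```text
time_s: 10.35
position: [0.6672, 0.1798, 0.0145]
tool_rot: [[-0.001, 1.0, 0.0], [1.0, 0.001, 0.0], [0.0, 0.0, -1.0]]
ft_force: [-0.1, 0.4, -0.9]
grip_width: 0.0252
gripper_force: 29.8
```

Call:
jog_arm([
  [0,0,-0.001],
  [0,0,-0.001],
  [0,0,0],
  [0,0,0],
  [0,0,0],
], hand=[0.0,0.0,0.0,0.0,0.0], yaw=[0,0,0,0,0])

```text
time_s: 10.98
position: [0.6672, 0.1798, 0.0127]
tool_rot: [[-0.001, 1.0, 0.0], [1.0, 0.001, 0.0], [0.0, 0.0, -1.0]]
ft_force: [-2.0, -0.1, 3.8]
grip_width: 0.0254
gripper_force: 30.2
```

Contact with the board at 3.8 N. I release and rise.

Call:
jog_arm([
  [0,0,0],
  [0,0,0],
  [0,0,0],
  [0,0,0.02],
  [0,0,0.04],
], hand=[0.04,0.06,0.06,0.06,0.06], yaw=[0,0,0,0,0])

```text
time_s: 11.6
position: [0.6663, 0.1796, 0.0713]
tool_rot: [[-0.001, 1.0, -0.004], [1.0, 0.001, -0.0], [-0.0, -0.004, -1.0]]
ft_force: [0.2, 0.3, -0.1]
grip_width: 0.06
gripper_force: 0.0
```

Call:
jog_arm([
  [0,0,0.05],
  [0,0,0.05],
  [-0.03,0.0,0.03],
  [-0.06,0.01,0],
  [-0.05,0.01,0],
], hand=[0.06,0.06,0.06,0.04,0.02], yaw=[0,0,0,0,0])

```text
time_s: 12.22
position: [0.5252, 0.1999, 0.2027]
tool_rot: [[-0.001, 1.0, 0.001], [1.0, 0.001, 0.0], [0.0, 0.001, -1.0]]
ft_force: [0.9, -0.2, -0.1]
grip_width: 0.024
gripper_force: 0.0
```

Call:
jog_arm([
  [-0.01,0.01,0],
  [-0.01,0.01,0],
  [0,0,0],
  [0,0,0],
  [0,0,0],
], hand=[0.0,0.0,0.0,0.0,0.0], yaw=[0,0,0,0,0])

```text
time_s: 12.85
position: [0.5078, 0.2194, 0.2021]
tool_rot: [[-0.0, 1.0, -0.0], [1.0, 0.0, -0.0], [-0.0, -0.0, -1.0]]
ft_force: [-0.2, 0.4, -0.2]
grip_width: 0.0
gripper_force: 0.0
```

```bash
python3 - <<'E'
from h import *
import pickle
st=snap('wrist','w5.png',None,1.56);pickle.dump(st,open('st5','wb'));print(st['position'],st['grip_width'],st['ft_force'])
E
```

```text
[0.50781362 0.21944738 0.20211742] 3.193459993419982e-05 [-0.18065803  0.36197479 -0.20079948]
```

View pics/w5.png

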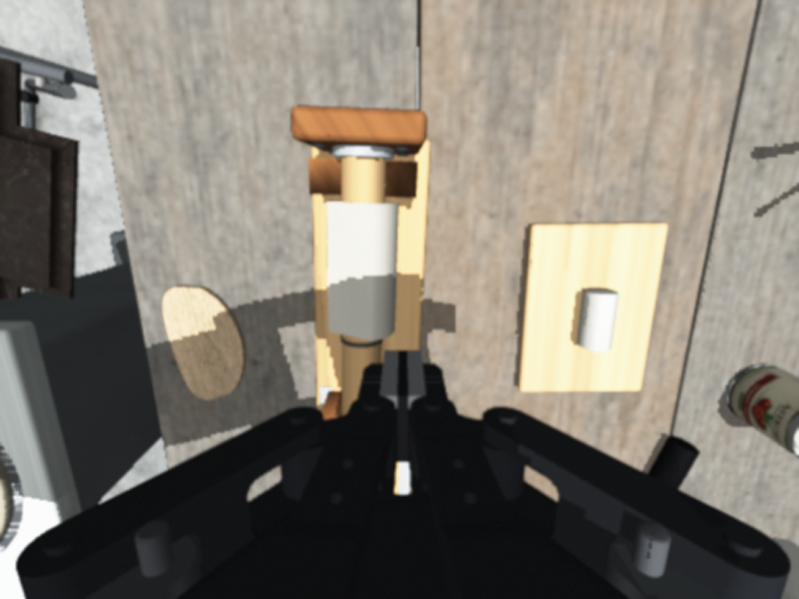

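The stamp stands on the board at (598,320), near its middle. The drum spans (327–397, 202–335). I'll get the closed-tip height by touching the top of the bare neck, which is known to be at z = 95 mm.

```bash
python3 - <<'E'
from h import *;import pickle
st=pickle.load(open('st5','rb'));s=1.56
for n,u,v,z in [('stamp',598,320,.036),('dL',328,250,.085),('dR',397,250,.085),('dtop',362,202,.1),('dbot',362,340,.095),('axisL',341,175,.081),('axisR',385,175,.081),('head',360,140,.114)]:print(n,at('wrist',u/s,v/s,z,st).round(4))
E
```

```text
stamp [0.6653 0.1825 0.036 ]
dL [0.4596 0.2466 0.085 ]
dR [0.5043 0.2467 0.085 ]
dtop [0.4838 0.2776 0.1   ]
dbot [0.4811 0.1881 0.095 ]
axisL [0.4692 0.2933 0.081 ]
axisR [0.4968 0.2933 0.081 ]
head [0.4849 0.3108 0.114 ]
```

Call:
jog_arm([
  [-0.015,-0.045,-0.02],
  [-0.015,-0.045,-0.03],
  [0,0,-0.03],
  [0,0,-0.015],
  [0,0,-0.009],
], hand=[0.0,0.0,0.0,0.0,0.0], yaw=[0,0,0,0,0])

```text
time_s: 13.52
position: [0.4773, 0.1295, 0.0978]
tool_rot: [[-0.0, 1.0, -0.001], [1.0, 0.0, -0.0], [-0.0, -0.001, -1.0]]
ft_force: [-0.6, 0.1, 0.3]
grip_width: -0.0
gripper_force: 0.0
```

Call:
jog_arm([
  [0,0,0],
  [0,0,-0.002],
  [0,0,0],
  [0,0,0],
  [0,0,0],
], hand=[0.0,0.0,0.0,0.0,0.0], yaw=[0,0,0,0,0])

```text
time_s: 14.15
position: [0.4772, 0.1298, 0.0966]
tool_rot: [[-0.001, 1.0, 0.0], [1.0, 0.001, -0.0], [-0.0, 0.0, -1.0]]
ft_force: [-0.4, 0.2, 0.3]
grip_width: -0.0
gripper_force: 0.0
```

Call:
jog_arm([
  [0,0,-0.002],
  [0,0,-0.001],
  [0,0,0],
  [0,0,0],
  [0,0,0],
], hand=[0.0,0.0,0.0,0.0,0.0], yaw=[0,0,0,0,0])

```text
time_s: 14.78
position: [0.4772, 0.1298, 0.0935]
tool_rot: [[-0.001, 1.0, 0.0], [1.0, 0.001, -0.0], [-0.0, 0.0, -1.0]]
ft_force: [-0.3, 0.4, -0.0]
grip_width: 0.0004
gripper_force: 0.0
```

Call:
jog_arm([
  [0,0,-0.002],
  [0,0,-0.001],
  [0,0,0],
  [0,0,0],
  [0,0,0],
], hand=[0.0,0.0,0.0,0.0,0.0], yaw=[0,0,0,0,0])

```text
time_s: 15.4
position: [0.4772, 0.1298, 0.0905]
tool_rot: [[-0.001, 1.0, 0.0], [1.0, 0.001, 0.0], [0.0, 0.0, -1.0]]
ft_force: [-0.7, 0.6, 0.4]
grip_width: -0.0002
gripper_force: 0.0
```

Call:
jog_arm([
  [0,0,-0.002],
  [0,0,-0.001],
  [0,0,0],
  [0,0,0],
  [0,0,0],
], hand=[0.0,0.0,0.0,0.0,0.0], yaw=[0,0,0,0,0])

```text
time_s: 16.02
position: [0.4772, 0.1298, 0.0875]
tool_rot: [[-0.001, 1.0, 0.0], [1.0, 0.001, -0.0], [-0.0, 0.0, -1.0]]
ft_force: [0.4, 0.3, -0.5]
grip_width: 0.0003
gripper_force: 0.0
```

Call:
jog_arm([
  [0,0,-0.002],
  [0,0,0],
  [0,0,0],
  [0,0,0],
  [0,0,0],
], hand=[0.0,0.0,0.0,0.0,0.0], yaw=[0,0,0,0,0])

```text
time_s: 16.65
position: [0.4778, 0.1298, 0.0869]
tool_rot: [[-0.001, 1.0, 0.003], [1.0, 0.001, -0.0], [-0.0, 0.003, -1.0]]
ft_force: [-3.2, -1.3, 14.8]
grip_width: -0.0001
gripper_force: 7.5
```

Neck contact at TCP 87 mm puts the closed tip 8 mm above the reported TCP height. Level flat means TCP 89 mm. Next I sweep the tip across the flat at about 90.5 mm, from the robot side.

Call:
jog_arm([
  [0,0,0.03],
  [-0.015,0.05,0.015],
  [-0.015,0.052,0],
  [0,0,-0.02],
  [0,0,-0.02],
], hand=[0.0,0.0,0.0,0.0,0.0], yaw=[0,0,0,0,0])

```text
time_s: 17.27
position: [0.4469, 0.2325, 0.09]
tool_rot: [[-0.003, 1.0, 0.001], [1.0, 0.003, 0.0], [0.0, 0.001, -1.0]]
ft_force: [1.2, 0.6, -0.6]
grip_width: -0.0002
gripper_force: 0.0
```

Call:
jog_arm([
  [0.005,0,0],
  [0.005,0,0],
  [0.005,0,0],
  [0.005,0,0],
  [0,0,0],
], hand=[0.0,0.0,0.0,0.0,0.0], yaw=[0,0,0,0,0])

```text
time_s: 17.9
position: [0.4677, 0.2317, 0.0906]
tool_rot: [[-0.001, 1.0, 0.001], [1.0, 0.001, 0.0], [0.0, 0.001, -1.0]]
ft_force: [0.3, 0.2, 0.4]
grip_width: 0.0002
gripper_force: 0.0
```

Call:
jog_arm([
  [0.004,0,0],
  [0.004,0,0],
  [0.004,0,0],
  [0,0,0],
  [0,0,0],
], hand=[0.0,0.0,0.0,0.0,0.0], yaw=[0,0,0,0,0])

```text
time_s: 18.52
position: [0.4794, 0.2318, 0.0905]
tool_rot: [[-0.001, 1.0, 0.001], [1.0, 0.001, 0.0], [0.0, 0.001, -1.0]]
ft_force: [-0.3, -0.7, 1.1]
grip_width: -0.0001
gripper_force: 0.9
```

Call:
jog_arm([
  [0.004,0,0],
  [0.004,0,0],
  [0.002,0,0],
  [0,0,0],
  [0,0,0],
], hand=[0.0,0.0,0.0,0.0,0.0], yaw=[0,0,0,0,0])

```text
time_s: 19.15
position: [0.4896, 0.2318, 0.0905]
tool_rot: [[-0.001, 1.0, 0.001], [1.0, 0.001, 0.0], [0.0, 0.001, -1.0]]
ft_force: [0.6, -0.7, 1.0]
grip_width: -0.0
gripper_force: 0.5
```

Call:
jog_arm([
  [0,0,-0.001],
  [0,0,-0.001],
  [0,0,0],
  [0,0,0],
  [0,0,0],
], hand=[0.0,0.0,0.0,0.0,0.0], yaw=[0,0,0,0,0])

```text
time_s: 19.77
position: [0.4907, 0.2318, 0.0894]
tool_rot: [[-0.001, 1.0, 0.004], [1.0, 0.001, 0.0], [0.0, 0.004, -1.0]]
ft_force: [3.0, -1.9, 6.1]
grip_width: -0.0
gripper_force: 3.0
```

Height under load at the far side gives a roller angle of about 0.03 rad. I check and level it by pressing with the fingers spread symmetrically over the flat.

Call:
jog_arm([
  [0,0,0.02],
  [-0.0095,0,0],
  [0,0,0],
  [0,0,-0.015],
  [0,0,-0.005],
], hand=[0.01,0.018,0.018,0.018,0.018], yaw=[0,0,0,0,0])

```text
time_s: 20.4
position: [0.4794, 0.2317, 0.089]
tool_rot: [[-0.001, 1.0, -0.001], [1.0, 0.001, -0.0], [-0.0, -0.001, -1.0]]
ft_force: [-12.0, -4.0, 44.4]
grip_width: 0.018
gripper_force: 22.1
```

Call:
jog_arm([
  [0,0,-0.001],
  [0,0,-0.001],
  [0,0,-0.001],
  [0,0,0],
  [0,0,0],
], hand=[0.018,0.018,0.018,0.018,0.018], yaw=[0,0,0,0,0])

```text
time_s: 21.02
position: [0.4794, 0.2317, 0.089]
tool_rot: [[-0.002, 1.0, 0.002], [1.0, 0.002, -0.0], [-0.0, 0.002, -1.0]]
ft_force: [-12.4, -6.1, 40.7]
grip_width: 0.0184
gripper_force: 20.1
```

The flat is pressed level: both fingertips bear at 89 mm with 40 N. I lift and go behind the tailstock knob.

Call:
jog_arm([
  [0,0,0.05],
  [0,-0.01,0.05],
  [-0.003,-0.06,0.01],
  [-0.003,-0.06,0],
  [-0.003,-0.06,0],
], hand=[0.018,0.018,0.0,0.0,0.0], yaw=[0,0,0,0,0])

```text
time_s: 21.65
position: [0.4701, 0.0402, 0.1951]
tool_rot: [[-0.002, 1.0, -0.0], [1.0, 0.002, 0.0], [0.0, -0.0, -1.0]]
ft_force: [0.6, -0.2, 0.9]
grip_width: 0.0
gripper_force: 0.0
```

Call:
jog_arm([
  [-0.003,-0.06,0],
  [0,-0.06,0],
  [0,-0.05,0],
  [0,0,0],
  [0,0,0],
], hand=[0.0,0.0,0.0,0.0,0.0], yaw=[0,0,0,0,0])

```text
time_s: 22.28
position: [0.4674, -0.1276, 0.195]
tool_rot: [[-0.001, 1.0, -0.001], [1.0, 0.001, 0.001], [0.001, -0.001, -1.0]]
ft_force: [-0.4, 0.5, 1.0]
grip_width: 0.0001
gripper_force: 0.0
```

```bash
python3 - <<'E'
from h import *
import pickle
st=snap('wrist','w6.png',(130,0,390,384),1.56);pickle.dump(st,open('st6','wb'));print(st['position'],st['grip_width'],st['ft_force'])
a=cv2.imread('pics/w6.png');snap('top','t6.png',(90,222,320,278),1.74);b=cv2.imread('pics/raw_t6.png')[222:268,90:200];b=cv2.resize(b,None,fx=3.6,fy=3.6,interpolation=cv2.INTER_CUBIC)
im=cv2.imread('pics/raw_w6.png')[0:150,190:300];im=cv2.resize(im,None,fx=2.8,fy=2.8,interpolation=cv2.INTER_CUBIC)
c=np.zeros((599,800,3),np.uint8);c[:599,:405]=a[:599,:405];c[:b.shape[0],406:406+b.shape[1]]=b[:,:394];c[170:170+im.shape[0],406:406+im.shape[1]]=im;cv2.imwrite('pics/m6.png',c)
E
```

```text
[ 0.46738763 -0.12763368  0.19497288] 0.00011773719320828855 [-0.3778652   0.46296677  0.99968828]
```

View pics/m6.png

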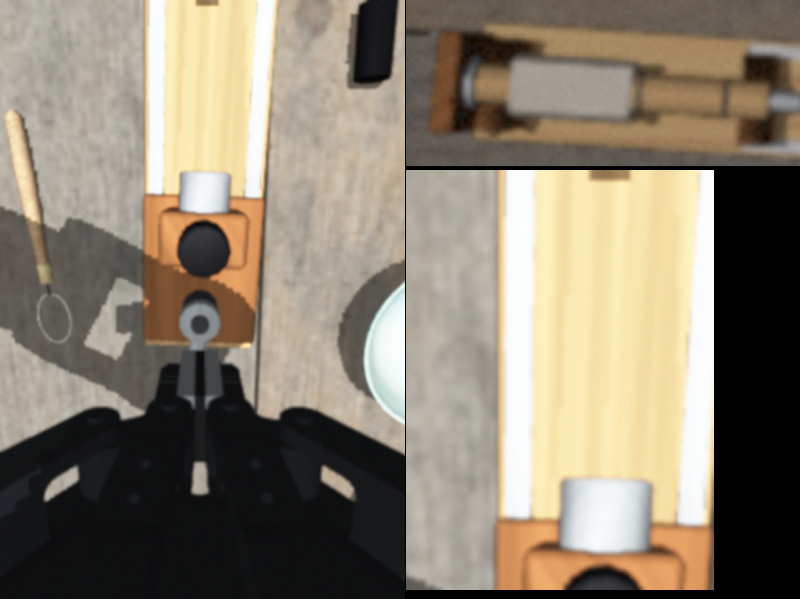

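The top crop shows the flat symmetrical and evenly lit between its edges, so it is level. The wrist part shows the knob at (205,249) and the lever hub at (200,322).

```bash
python3 - <<'E'
from h import *;import pickle
st=pickle.load(open('st6','rb'));s=1.56
for n,u,v,z in [('knob',205,249,.139),('piv',200,322,.097)]:print(n,at('wrist',130+u/s,v/s,z,st).round(4))
E
```

```text
knob [ 0.47   -0.0902  0.139 ]
piv [ 0.4676 -0.143   0.097 ]
```

Call:
jog_arm([
  [0,0,-0.03],
  [0.002,0,-0.03],
  [0,0,-0.02],
  [0,0,-0.005],
  [0,0,0],
], hand=[0.0,0.0,0.0,0.0,0.0], yaw=[0,0,0,0,0])

```text
time_s: 23.0
position: [0.4699, -0.1277, 0.1108]
tool_rot: [[-0.002, 1.0, 0.0], [1.0, 0.002, -0.0], [-0.0, 0.0, -1.0]]
ft_force: [1.0, 0.4, 1.0]
grip_width: 0.0
gripper_force: 0.0
```

Call:
jog_arm([
  [0,0.015,0],
  [0,0.02,0],
  [0.001,0.02,0],
  [0.001,0.02,0],
  [0,0.02,0],
], hand=[0.0,0.0,0.0,0.0,0.0], yaw=[0,0,0,0,0])

```text
time_s: 23.62
position: [0.4725, -0.0325, 0.1114]
tool_rot: [[-0.001, 1.0, 0.003], [1.0, 0.001, -0.002], [-0.002, 0.003, -1.0]]
ft_force: [2.8, -2.8, -1.6]
grip_width: 0.0004
gripper_force: 2.0
```

Call:
jog_arm([
  [0.001,0.01,0],
  [0,0.005,0],
  [0,0.005,0],
  [0,0,0],
  [0,0,0],
], hand=[0.0,0.0,0.0,0.0,0.0], yaw=[0,0,0,0,0])

```text
time_s: 24.25
position: [0.4723, -0.0131, 0.1102]
tool_rot: [[-0.001, 1.0, -0.001], [1.0, 0.001, 0.001], [0.001, -0.001, -1.0]]
ft_force: [0.6, -0.4, -0.6]
grip_width: 0.0
gripper_force: 0.0
```

Call:
jog_arm([
  [0,0.004,0],
  [0,0.004,0],
  [0,0.004,0],
  [0,0.004,0],
  [0,0.004,0],
], hand=[0.0,0.0,0.0,0.0,0.0], yaw=[0,0,0,0,0])

```text
time_s: 24.88
position: [0.4728, 0.0071, 0.1105]
tool_rot: [[-0.001, 1.0, 0.0], [1.0, 0.001, -0.0], [-0.0, 0.0, -1.0]]
ft_force: [1.8, -2.4, -0.7]
grip_width: -0.0003
gripper_force: 1.6
```

Call:
jog_arm([
  [0,0.003,0],
  [0,0.003,0],
  [0,0.002,0],
  [0,0,0],
  [0,0,0],
], hand=[0.0,0.0,0.0,0.0,0.0], yaw=[0,0,0,0,0])

```text
time_s: 25.5
position: [0.4723, 0.0151, 0.1104]
tool_rot: [[-0.001, 1.0, -0.001], [1.0, 0.001, 0.001], [0.001, -0.001, -1.0]]
ft_force: [0.7, -1.3, 0.6]
grip_width: 0.0002
gripper_force: 0.2
```

Call:
jog_arm([
  [0,0.003,0],
  [0,0.003,0],
  [0,0.002,0],
  [0,0,0],
  [0,0,0],
], hand=[0.0,0.0,0.0,0.0,0.0], yaw=[0,0,0,0,0])

```text
time_s: 26.12
position: [0.4725, 0.0163, 0.1106]
tool_rot: [[-0.002, 1.0, -0.002], [1.0, 0.002, -0.013], [-0.013, -0.002, -1.0]]
ft_force: [-6.6, -43.4, -0.6]
grip_width: 0.0001
gripper_force: 21.8
```

Call:
jog_arm([
  [0,0.003,0],
  [0,0,0],
  [0,0,0],
  [0,0,0],
  [0,0,0],
], hand=[0.0,0.0,0.0,0.0,0.0], yaw=[0,0,0,0,0])

```text
time_s: 26.75
position: [0.4725, 0.0164, 0.1107]
tool_rot: [[-0.002, 1.0, -0.002], [1.0, 0.002, -0.019], [-0.019, -0.002, -1.0]]
ft_force: [-9.3, -61.5, -0.3]
grip_width: 0.0001
gripper_force: 30.8
```

Home stop reached (61 N, no movement). The lever knob should now be near (0.4675, -0.0815). I back off, rise, go above it open, and grip it lightly.

Call:
jog_arm([
  [0,-0.018,0],
  [0,0,0.05],
  [0,-0.045,0],
  [-0.003,-0.045,0],
  [-0.003,0,0],
], hand=[0.0,0.0,0.02,0.045,0.045], yaw=[0,0,0,0,0])

```text
time_s: 27.38
position: [0.4664, -0.084, 0.1602]
tool_rot: [[0.002, 1.0, -0.0], [1.0, -0.002, 0.0], [0.0, -0.0, -1.0]]
ft_force: [0.5, 0.4, 0.5]
grip_width: 0.0448
gripper_force: 0.0
```

```bash
python3 - <<'E'
from h import *
import pickle
st=snap('wrist','w7.png',None,1.56);pickle.dump(st,open('st7','wb'));print(st['position'],st['grip_width'],st['ft_force'],st['q'])
E
```

```text
[ 0.46641413 -0.08403227  0.16024715] 0.044825372524534154 [0.53646964 0.43741365 0.48733807] [-2.45749567e+01  1.77983283e+01  9.20223287e+01  1.22537316e-02
  7.02126290e+01 -2.44394060e+01]
```

View pics/w7.png

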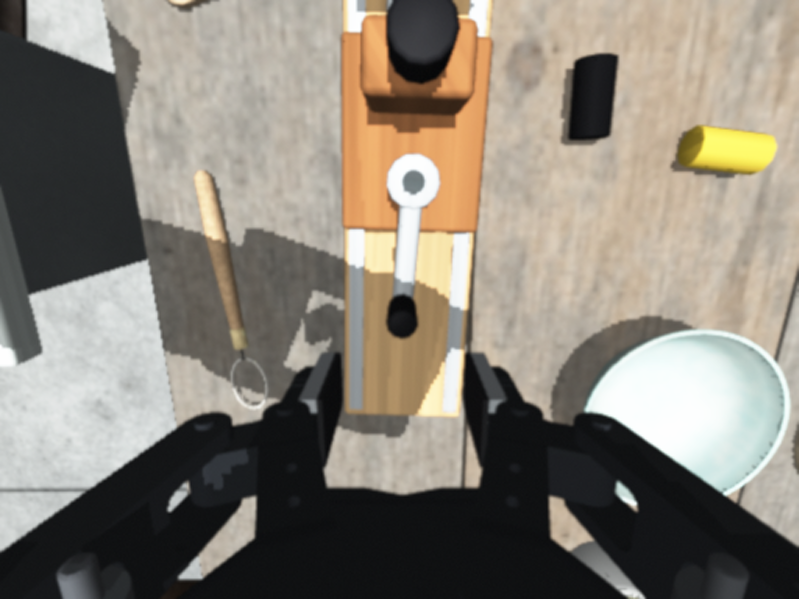

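The lever knob is at (402,322), its hub at (413,181) and the tailstock knob at (422,40).

```bash
python3 - <<'E'
from h import *;import pickle
st=pickle.load(open('st7','rb'));s=1.56
for n,u,v,z in [('lk',402,323,.12),('piv',413,181,.094),('lk base',403,298,.088),('tk',424,45,.139)]:print(n,at('wrist',u/s,v/s,z,st).round(4))
E
```

```text
lk [ 0.4662 -0.0802  0.12  ]
piv [ 0.4718 -0.0139  0.094 ]
lk base [ 0.4668 -0.0766  0.088 ]
tk [0.4745 0.0336 0.139 ]
```

Call:
jog_arm([
  [0,0.004,-0.025],
  [0,0,-0.025],
  [0,0,-0.015],
  [0,0,-0.005],
  [0,0,0],
], hand=[0.045,0.045,0.045,0.045,0.045], yaw=[0,0,0,0,0], grip_force=25)

```text
time_s: 28.05
position: [0.4667, -0.0776, 0.0905]
tool_rot: [[-0.002, 1.0, -0.0], [1.0, 0.002, 0.0], [0.0, -0.0, -1.0]]
ft_force: [0.6, -0.6, -0.1]
grip_width: 0.0447
gripper_force: 0.0
```

Call:
jog_arm([
  [0,0,0],
  [0,0,0],
  [0,0,0],
  [0,0,0],
  [0,0,0],
], hand=[0.02,0.0,0.0,0.0,0.0], yaw=[0,0,0,0,0])

```text
time_s: 28.68
position: [0.4669, -0.0783, 0.0908]
tool_rot: [[-0.001, 1.0, 0.001], [1.0, 0.001, -0.0], [-0.0, 0.001, -1.0]]
ft_force: [-1.3, 1.2, 5.6]
grip_width: 0.0146
gripper_force: 26.0
```

Call:
jog_arm([
  [-0.01,0.0015,0],
  [-0.0095,0.003,0],
  [-0.009,0.0045,0],
  [-0.008,0.006,0],
  [-0.007,0.007,0],
], hand=[0.0,0.0,0.0,0.0,0.0], yaw=[-0.155,-0.155,-0.155,-0.155,-0.155])

```text
time_s: 29.3
position: [0.4234, -0.0564, 0.0909]
tool_rot: [[0.703, 0.711, 0.001], [0.711, -0.703, -0.001], [0.0, 0.002, -1.0]]
ft_force: [1.1, 1.1, 4.2]
grip_width: 0.0151
gripper_force: 26.0
```

Call:
jog_arm([
  [-0.006,0.008,0],
  [-0.005,0.009,0],
  [-0.003,0.0095,0],
  [-0.0015,0.01,0],
  [0,0.01,0],
], hand=[0.0,0.0,0.0,0.0,0.0], yaw=[-0.155,-0.155,-0.155,-0.155,-0.155])

```text
time_s: 29.92
position: [0.408, -0.0103, 0.0909]
tool_rot: [[1.0, 0.017, 0.001], [0.017, -1.0, -0.002], [0.001, 0.002, -1.0]]
ft_force: [-4.7, -30.9, 6.9]
grip_width: 0.0146
gripper_force: 27.3
```

Call:
jog_arm([
  [0,0.001,0],
  [0,0.001,0],
  [0,0,0],
  [0,0,0],
  [0,0,0],
], hand=[0.0,0.0,0.0,0.0,0.0], yaw=[0,0,0,0,0])

```text
time_s: 30.55
position: [0.4081, -0.0108, 0.091]
tool_rot: [[1.0, 0.023, 0.001], [0.023, -1.0, -0.007], [0.001, 0.007, -1.0]]
ft_force: [-6.3, -21.2, 5.2]
grip_width: 0.015
gripper_force: 26.6
```

Stop reached: 31 N at the expected place. I release and clear off.

Call:
jog_arm([
  [0,-0.005,0],
  [0,0,0],
  [0,0,0],
  [0,0,0.03],
  [0,0,0.05],
], hand=[0.03,0.045,0.045,0.045,0.045], yaw=[0,0,0,0,0])

```text
time_s: 31.18
position: [0.4069, -0.0122, 0.1705]
tool_rot: [[1.0, 0.022, -0.004], [0.022, -1.0, 0.001], [-0.004, -0.001, -1.0]]
ft_force: [0.5, -0.4, 0.4]
grip_width: 0.045
gripper_force: 0.0
```

Call:
jog_arm([
  [0,-0.03,0.04],
  [0,-0.06,0.02],
  [-0.02,-0.06,0],
  [-0.02,-0.06,0],
  [0,0,0],
], hand=[0.045,0.045,0.045,0.045,0.045], yaw=[0,0,0,0,0])

```text
time_s: 31.8
position: [0.367, -0.2237, 0.2298]
tool_rot: [[1.0, 0.016, -0.0], [0.016, -1.0, 0.0], [-0.0, -0.0, -1.0]]
ft_force: [0.6, 0.4, -0.5]
grip_width: 0.0452
gripper_force: 0.0
```

```bash
python3 - <<'E'
from h import *
st=snap('top','t8.png');im=cv2.cvtColor(cv2.imread('pics/raw_t8.png'),cv2.COLOR_BGR2GRAY)
print(st['time_s'],st['position'],st['ft_force'])
# dark blobs near jig -> where are the two black knobs now
m=((im<45)*255).astype(np.uint8);n,l,s,c=cv2.connectedComponentsWithStats(m)
for i in range(1,n):
    if 10<s[i,4]<400 and 200<c[i][0]<330 and 225<c[i][1]<310: print(s[i],at('top',*c[i],.139).round(3),at('top',*c[i],.12).round(3))
E
```

```text
31.8 [ 0.36698177 -0.22371794  0.2298474 ] [ 0.55118159  0.39388533 -0.52264417]
[204 244  14  16 118] [0.475 0.033 0.139] [0.474 0.034 0.12 ]
[226 277   6   5  22] [ 0.408 -0.013  0.139] [ 0.406 -0.013  0.12 ]
```

```bash
python3 -c "
from rig import env
print(env.close_job())"
```

```text
the job is handed in; nothing more can be done
None
```

The job is handed in, with no verdict returned: the stamp is on the ware board, the flat was pressed level, the tailstock is against its home stop, the lever is at its locked stop, and I never went near the jar.

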